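Open the jar slide's gate and push the jar through

TASK

With the fingertips, push the upright paddle of the slide's gate arm up and over, away from the robot, past its balance point, so that the arm stays leaning back on its buffer by itself. Then push the white jar along the channel, through the open gate, until it comes gently to rest against the stop at its right-hand end. Only push: never lift or tip the jar, leave the arm raised, and leave the beaker, timer and dropper where they stand.

Things in the scene. Friction and masses are not known exactly. Their poses are not given: they have to be found in the camera images.
- slide_base: Fixed aluminium jar slide. Origin: underside, channel centre, below the gate arm. At yaw 0: x away from robot, y left along the channel, z up. Base plate x -72..55, y -160..160 mm; channel floor z = 24 mm, 68 mm wide (x -34..34), rail tops z = 40 mm, left (+y) end open. In front at x = -55 mm a black rest block (top z 53 mm) for the lowered arm.
- gate_arm (a joint): Gate arm angle. 0: lowered, level across the channel toward the robot, 53 to 67 mm above the bench, barring the jar. Grows as it swings up and away from the robot; 1.83: raised on its buffer, 15 degrees past vertical. Counterweighted, no spring: below about 0.6 it falls shut, above about 0.85 it goes on by itself in a second or so to 1.83 and stays. About 1 N at the paddle moves it.
- gate_pivot (a point): Pivot axis of the gate arm, along the slide's y, fixed at x = 90, y = 0, z = 60 mm in the slide's frame; axes as the slide's. Two cheeks (x 50..112, y -38..38, top z 78 mm) carry it behind the channel.
- gate_paddle (a point): Centre of the outer, robot-side face of the black paddle (34 wide, 60 tall, 8 mm thick) upright on the arm's near end. Lowered: 149 mm nearer the robot than the pivot and 100 mm above it (z = 160 mm); paddle top 30 mm higher. Swings with the arm about the pivot. Axes turn with the arm: lowered, x away from robot, z up; the face looks to -x.
- jar_mid (a point): Centre, half-way up, of the white lidded jar, 60 mm across, 50 mm tall, about 90 g, standing loose on the channel floor left (+y) of the gate arm. Against the stop its centre is at y = -120 mm in the slide's frame. It has 4 mm play to each rail and may rub on them, which takes a few newtons.
- beaker: Clear beaker, 69 mm across, 91 mm tall, right of the slide; leave alone. Origin: centre of the underside.
- timer: White bench timer, 66 x 66 x 24 mm, left of the slide; leave alone. Origin: centre of the underside.
- dropper: Small round orange bottle with black cap, 28 mm across, 75 mm tall, right of the slide; leave alone. Origin: centre of the underside.
- end_stop (a point): Centre of the stop's rubber face at the right (-y) end of the channel: x = 0, y = -150 mm, z = 45 mm in the slide's frame; the stop's top is at z = 66 mm. Fixed; axes as the slide's.
Mind the look-alikes: they are no part of the job. There is more than one size of the part that bears jar_mid; the job needs the middle-sized.

How it is judged (in metres and radians):
On the way, in this order (a step that is already met when the one before it is completed fails the run):
1. the gate arm is past its balance point and stays raised by itself, untouched (value of joint gate_arm above 1.6 rad and contact force between each of the arm, the fingers and gate_arm below 0.05 N), for 0.2 s.
2. the jar has been pushed through the gate against the stop (y of jar_mid in the frame of slide_base below -0.114 m and value of joint gate_arm above 1.6 rad), for 0.2 s.
At the end, for the whole second after the job is handed in: The gate arm leans back raised (joint above 1.6 rad) and still; the jar stands upright in the channel within 6 mm of touching the end stop, at rest (all of step 2 and velocity of joint gate_arm between -0.1 and 0.1 rad/s and y of jar_mid in the frame of slide_base above -0.13 m and x of jar_mid in the frame of slide_base between -0.012 and 0.012 m and height (world z) of jar_mid below 0.055 m and angle between jar_mid's own z axis and vertical below 0.1 rad and linear speed of jar below 0.02 m/s).
It fails at once if the jar is lifted more than 12 mm (height (world z) of jar_mid above 0.061 m).
It fails at once if the jar is tipped (angle between jar_mid's own z axis and vertical above 0.35 rad).
It fails at once if the beaker, timer or dropper is displaced more than 20 mm (distance of any of beaker, timer, dropper from where it was at the start of the episode above 0.02 m).
It fails at once if the jar is rammed or pressed hard (over 40 N) against the slide (contact force between jar and slide_base above 40 N).
It also fails if it takes over 59 s, if anything falls off the work surface, if the arm or the gripper's body presses on something with over 40 N, if the wrist force passes 120 N, or if a joint passes its speed limit or range.

ROBOT

A 6-joint arm with a two-finger parallel gripper is mounted at the origin on a cart in front of the work surface, level with it; the furniture and walls round the work are solid. World frame = base frame: x ahead of the robot, y to its left, z up, the work surface at z = 0. Lengths are in mm, angles in rad, forces in N, time in s.
With the tool pointing down it reaches from about 350 to 775 mm from the base axis. Payload 7.3 kg.
Tool frame: the origin (TCP) lies on the mounting face of the last link; the fingertips stand 178 mm ahead of it and the grasp point (between the pads) lies 159 mm ahead of it; z points along the fingers, y is the line along which they close (so a half turn about z gives the same grasp; the last joint's range is limited). The gripper opens to 92 mm and grips with 3 to 60 N. Pads are 19 mm wide; open, the fingers measure 130 mm over their backs; the gripper's body (75 mm by 190 mm) begins 47 mm behind the grasp point.
Start: joints at [1.011, 0.342, 1.524, -0, 1.275, -0.146], TCP at [211.077, 480.702, 404.741] pointing down, gripper open.
Joint ranges: [-2.53, 2.53], [-0.77, 2.02], [0.04, 2.7], [-1, 4.14], [0.28, 2.66], [-3.11, 3.11]. Speed limits (rad/s): [2.57, 2.57, 3.14, 3.14, 3.14, 3.14].

INTERFACE

Orientations are given as [roll, pitch, yaw] about the fixed x, y, z axes, in that order (R = Rz(yaw) Ry(pitch) Rx(roll)).
In Python, from workcell import * gives the robot as it stands.
- The arm moves only by the tool carry_out, never from a script. Its argument "deltas" is a list that holds one entry, the list of rows, each a list of 5 numbers: the opening, from -1 (shut) to 1 (fully open), then the shift along the tool's x, y, z in mm, then the turn about the tool's z in degrees. In form: [[[gripper, x, y, z, spin], ...]]. A call has exactly 5 rows; each row shifts and turns the commanded pose from where the row before left it, along the tool's axes as they then stand; what a row does not reach is not made up. A row lasts 1/12 s, in which the tool goes at most 41.7 mm and 7.16 degrees, less where a joint would pass 70% of its speed; a pose out of reach is approached as far as the arm can. A call is refused whole if a number of a shift passes 41.7 or a number of a turn 7.16, either way. A call with a gripper value outside its range is refused whole. The fingers move at their own pace and stop on an object; "squeeze" is the grip in N (left out, the last holds). Time passes only in rows, so rows that do not move let the fingers close, or fill a call up. It gives the time, the measured TCP pose, the force, the opening and the grip force at its end, in the units of the state.
- get_state(): the state, without advancing time (a new reading comes with each control period).
- snapshot(name): name is "scene" or "top" or "wrist"; returns a dict with "pixels" (400x640x3 uint8, red, green, blue), "fx", "fy", "cx", "cy" (pixels), "cam_to_world" (4x4, takes a point from camera to world coordinates). Camera axes: x right, y down, z forward; pixel columns grow to the right and rows downward; lengths in mm; the calibration is good to about 2 mm. A picture is of the moment at which its call begins. There is no depth.
- sign_off(): hands the job in; it is judged then, once.
The state is a dict: "clock": time; "q": joint angles; "qd": joint speeds; "joint_efforts": joint torques, N m; "position": TCP position; "tcp_rot": TCP orientation; "wrist_force": force on the tool from outside, world axes, zero at the start; "wrist_torque": the same for the moment, N m; "finger_gap": finger opening in mm; "grasp_force": force on a finger pad.
Only numpy, scipy, OpenCV 4.12 (cv2) and the standard library are available. Lean on these libraries where they do the work, as an engineer would, in place of code of your own. Each camera call takes 0.05 s, during which the arm holds its last target. There are 200 camera calls.

## Working session

There is one attempt and no reset: what is moved stays moved. The work goes in short steps, Python scripts to look and compute and a tool call to move; the robot and the scene stay as the last step left them, time stands still between calls to the robot, and variables do not carry over. Pictures are saved under pics/ and viewed, at most 10 in all, crops included, and the job is handed in when it is done.

Besides the shell and the picture viewer there is one more tool, called as name([rows], argument=value, ...), one row to a line, values as JSON. carry_out: Moves the arm, as the interface text tells. Its arguments: {"type":"object","properties":{"deltas":{"type":"array"},"squeeze":{"type":"number"}},"required":["deltas"]}

```bash
mkdir -p pics
python3 - <<'E'
from workcell import *
import cv2,pickle,numpy as np
d={}
for n in("scene","top"):
    s=snapshot(n);d[n]=s;cv2.imwrite(f"pics/{n}0.png",s["pixels"][:,:,::-1]);print(n,s["fx"],s["fy"],s["cx"],s["cy"]);print(np.round(s["cam_to_world"],3))
pickle.dump(d,open("d.pkl","wb"));s=get_state();print(s["position"],s["tcp_rot"],s["clock"])
E
```

```text
scene 459.2722524861976 459.2722524861976 317.63321064610943 209.2892551875041
[[ 6.65000e-01 -4.91000e-01  5.63000e-01 -3.90300e+01]
 [-7.47000e-01 -4.37000e-01  5.02000e-01 -6.73934e+02]
 [-0.00000e+00 -7.54000e-01 -6.57000e-01  8.55489e+02]
 [ 0.00000e+00  0.00000e+00  0.00000e+00  1.00000e+00]]
top 422.30821483377457 422.30821483377457 313.7476191135274 197.6190011206477
[[-1.000000e-02 -9.920000e-01  1.220000e-01  4.635020e+02]
 [-1.000000e+00  9.000000e-03 -2.000000e-03 -1.397100e+02]
 [ 1.000000e-03 -1.220000e-01 -9.920000e-01  1.225631e+03]
 [ 0.000000e+00  0.000000e+00  0.000000e+00  1.000000e+00]]
[211.02105682 480.60071334 404.11157672] [-3.14022431e+00 -2.26461866e-04  2.72777514e+00] 0.1
```

View pics/scene0.png

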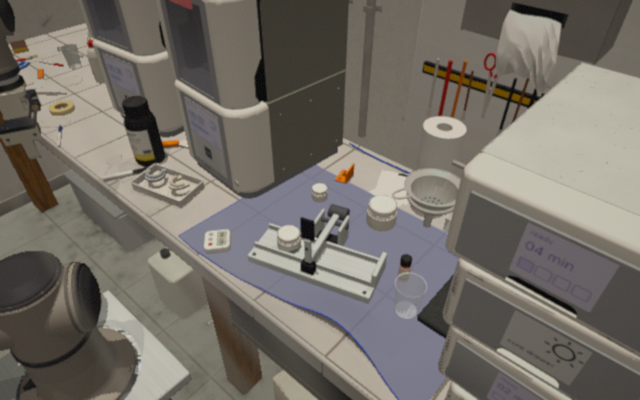

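View pics/top0.png

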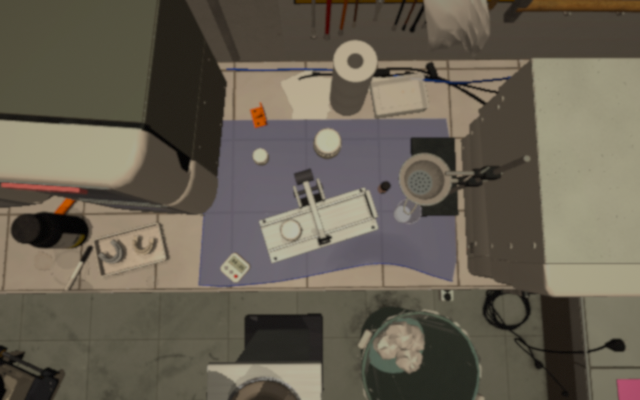

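The scene and top views show three white jars. In the top view they are at (291,230) standing in the channel (middle size), (328,143) large and (261,157) small. I choose the one in the channel. The slide is yawed, with the paddle and rest near (323,239), the pivot near (308,187), the beaker at (404,212), the dropper at (385,186) and the timer at (235,267).

```bash
cat > h.py <<'E'
import numpy as np,pickle
def ray(s,u,v):
    T=np.array(s["cam_to_world"]);d=T[:3,:3]@[(u-s["cx"])/s["fx"],(v-s["cy"])/s["fy"],1];return T[:3,3],d
def onz(s,u,v,z):
    o,d=ray(s,u,v);return o+d*(z-o[2])/d[2]
def proj(s,p):
    T=np.array(s["cam_to_world"]);c=T[:3,:3].T@(np.array(p)-T[:3,3]);return s["fx"]*c[0]/c[2]+s["cx"],s["fy"]*c[1]/c[2]+s["cy"]
E
python3 - <<'E'
import pickle,cv2,numpy as np
from h import *
d=pickle.load(open("d.pkl","rb"))
a=d["top"]["pixels"][160:290,220:420,::-1];b=d["scene"]["pixels"][185:305,235:435,::-1]
cv2.imwrite("pics/crop1.png",cv2.resize(a,None,fx=4,fy=4,interpolation=cv2.INTER_CUBIC))
cv2.imwrite("pics/crop2.png",cv2.resize(b,None,fx=4,fy=4,interpolation=cv2.INTER_CUBIC))
# slide light-grey blob in top view
p=d["top"]["pixels"].astype(int);m=((p[:,:,2]-p[:,:,0]<14)&(p.sum(2)>330)).astype(np.uint8)
m[:175]=0;m[285:]=0;m[:,:250]=0;m[:,388:]=0
n,l,st,c=cv2.connectedComponentsWithStats(m);k=1+np.argmax(st[1:,4])
cs=max(cv2.findContours((l==k).astype(np.uint8),0,2)[0],key=cv2.contourArea)
r=cv2.minAreaRect(cs);print(r,cv2.boxPoints(r))
E
```

```text
((315.9301452636719, 213.78518676757812), (68.30802154541016, 117.83311462402344), 71.99584197998047) [[249.34196 199.51384]
 [361.40527 163.09328]
 [382.5183  228.05653]
 [270.45502 264.4771 ]]
```

View pics/crop1.png

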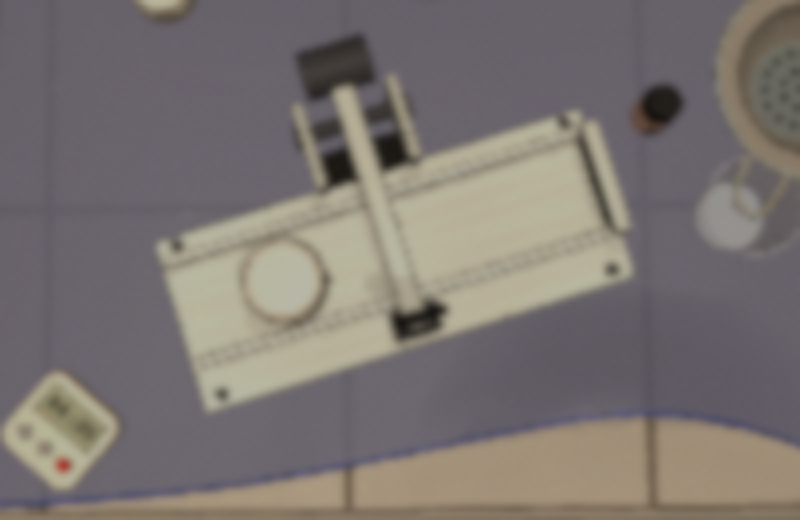

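View pics/crop2.png

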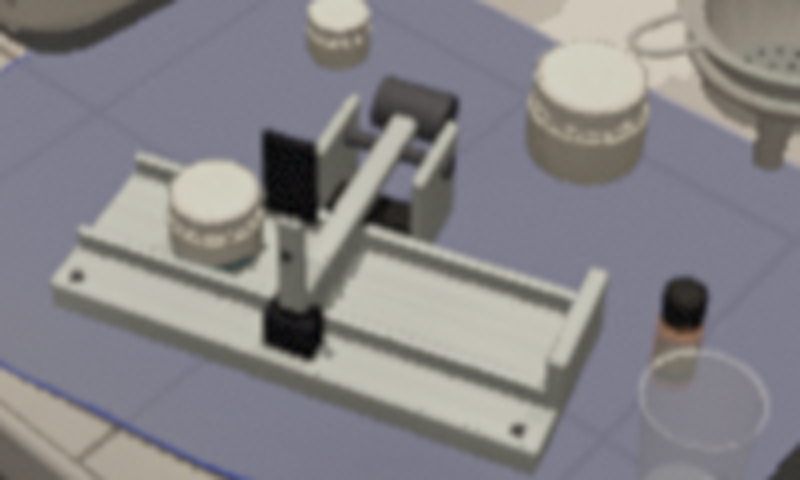

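The crops show the plate corners at crop (158,242), (207,411), (633,275) and (580,112), and the jar lid at (284,281), inside the channel left of the arm. The paddle is at crop2 (290,175). The stop is on the right and the dropper and beaker are beyond it. The channel jar is between the small and large look-alikes in size.

```bash
cat >> h.py <<'E'
try:
    d=pickle.load(open("d.pkl","rb"));t=d["top"];sc=d["scene"]
except Exception: pass
ct=lambda x,y:((x+.5)/4-.5+220,(y+.5)/4-.5+160)
cs=lambda x,y:((x+.5)/4-.5+235,(y+.5)/4-.5+185)
E
python3 - <<'E'
from h import *
from workcell import *
np.set_printoptions(precision=1,suppress=True)
P=[onz(t,*ct(*c),22)[:2] for c in((158,242),(207,411),(633,275),(580,112))]
L=[(55,160),(-72,160),(-72,-160),(55,-160)]
print([np.linalg.norm(P[i]-P[(i+1)%4]) for i in range(4)])
a=np.array([x+1j*y for x,y in P]);b=np.array([x+1j*y for x,y in L])
A=np.c_[b,np.ones(4)];s,*_=np.linalg.lstsq(A,a,rcond=None)
yaw=np.angle(s[0]);print("scale",abs(s[0]),"yaw",yaw)
o=a.mean()-b.mean()*np.exp(1j*yaw);R=np.array([[np.cos(yaw),-np.sin(yaw)],[np.sin(yaw),np.cos(yaw)]]);O=np.array([o.real,o.imag]);print("O",O,"resid",np.abs(o+b*np.exp(1j*yaw)-a))
W=lambda x,y,z:np.r_[O+R@[x,y],z]
J=onz(t,*ct(284,281),74);print("jar",J,R.T@(J[:2]-O))
# checks
for n,p,u in(("paddle ctr scene",W(-59,0,160),cs(290,175)),("stop top",W(0,-150,66),cs(580,320)),("jar top sc",np.r_[J[:2],74],cs(217,190))):print(n,p,proj(sc,p),u)
pt=W(-55,0,190);print("paddle top topview",proj(t,pt),ct(418,318))
for n,u,z in(("timer",ct(60,430),24),("beaker",ct(735,215),0),("dropper",ct(660,103),75)):
    p=onz(t,*u,z);print(n,p,R.T@(p[:2]-O))
print(W(0,0,0),W(-80,0,0),W(-59,0,160),W(90,0,60),get_state()["tcp_rot"])
E
```

```text
[np.float64(124.61784029904696), np.float64(316.76037498709877), np.float64(122.61866182660727), np.float64(316.56566795446247)]
scale 0.98736074984219 yaw 0.2933417113869798
O [ 543.1 -152.7] resid [2.5 1.6 3.1 2.5]
jar [517.7 -78.5  74. ] [-2.8 78.3]
paddle ctr scene [ 486.6 -169.8  160. ] (np.float64(305.5655885068624), np.float64(230.26742233065536)) (307.125, 228.375)
stop top [ 586.5 -296.3   66. ] (np.float64(375.9027943071452), np.float64(262.6120024337593)) (379.625, 264.625)
jar top sc [517.7 -78.5  74. ] (np.float64(287.51867992799737), np.float64(231.98359033015663)) (288.875, 232.125)
paddle top topview (np.float64(325.01848719461873), np.float64(238.5056975164465)) (324.125, 239.125)
timer [417.1  81.7  24. ] [-52.8 260.8]
beaker [ 566.1 -403.     0. ] [ -50.4 -246.2]
dropper [ 637.6 -337.9   75. ] [  36.9 -204.7]
[ 543.1 -152.7    0. ] [ 466.5 -175.8    0. ] [ 486.6 -169.8  160. ] [ 629.2 -126.7   60. ] [-3.1 -0.   2.7]
```

Slide origin is (543,-153) with yaw 0.293. The plate size comes out 1.3 % small, and the paddle, jar and stop reproject within about 4 px. I first turn the tool to the slide's axes and shut the fingers.

carry_out([
  [[-1,0,0,0,-6.75],[-1,0,0,0,-6.75],[-1,0,0,0,-6.75],[-1,0,0,0,-6.75],[-1,0,0,0,-6.75]],
])

```text
clock: 0.52
position: [211.0, 480.6, 404.3]
tcp_rot: [-3.141, -0.001, -2.961]
wrist_force: [0.5, 0.5, -0.4]
finger_gap: 63.2
grasp_force: 0.0
```

carry_out([
  [[-1,0,0,0,-6.75],[-1,-15,0,0,0],[-1,-10,-15,0,0],[-1,0,-30,0,0],[-1,0,-30,0,0]],
])

```text
clock: 0.93
position: [257.0, 415.7, 403.9]
tcp_rot: [-3.141, -0.001, -2.847]
wrist_force: [0.1, 0.6, -0.0]
finger_gap: 29.8
grasp_force: 0.0
```

```bash
cat >> h.py <<'E'
O=np.array([543.1,-152.7]);Y=.2933;R=np.array([[np.cos(Y),-np.sin(Y)],[np.sin(Y),np.cos(Y)]])
def st():
    from workcell import get_state
    s=get_state();p=s["position"];print("clk",s["clock"],"slide xy",np.round(R.T@(p[:2]-O),1),"tipz",round(p[2]-178,1),"rpy",np.round(s["tcp_rot"],3),"F",np.round(s["wrist_force"],1),"gap",s["finger_gap"]);return s
E
python3 -c "from h import *;st()"
```

```text
clk 0.9333 slide xy [-109.6  626.8] tipz 225.9 rpy [-3.141e+00 -1.000e-03 -2.847e+00] F [ 0.1  0.6 -0. ] gap 29.79195706288649
```

carry_out([
  [[-1,0,-32,0,0],[-1,0,-32,0,0],[-1,0,-32,0,0],[-1,0,-32,0,0],[-1,0,-32,0,0]],
])

```text
clock: 1.35
position: [302.8, 261.5, 404.5]
tcp_rot: [-3.141, -0.0, -2.848]
wrist_force: [0.2, -0.1, 0.5]
finger_gap: 1.0
grasp_force: 0.0
```

carry_out([
  [[-1,0,-32,0,0],[-1,0,-32,0,0],[-1,0,-32,0,0],[-1,0,-32,0,0],[-1,0,-32,0,0]],
])

```text
clock: 1.77
position: [349.0, 108.3, 404.6]
tcp_rot: [3.141, -0.0, -2.848]
wrist_force: [0.9, 1.4, -0.3]
finger_gap: 0.2
grasp_force: 0.0
```

carry_out([
  [[-1,0,-32,0,0],[-1,0,-32,0,0],[-1,0,-32,0,0],[-1,0,-32,0,0],[-1,0,-32,0,0]],
])

```text
clock: 2.18
position: [395.3, -45.0, 404.6]
tcp_rot: [3.141, -0.0, -2.849]
wrist_force: [0.6, 0.1, -0.1]
finger_gap: 0.3
grasp_force: 0.0
```

carry_out([
  [[-1,0,-32,10,0],[-1,0,-32,15,0],[-1,0,-32,15,0],[-1,0,-31,15,0],[-1,0,-20,10,0]],
])

```text
clock: 2.6
position: [438.0, -186.6, 338.1]
tcp_rot: [3.141, -0.001, -2.85]
wrist_force: [-0.1, -0.2, -0.3]
finger_gap: 0.2
grasp_force: 0.0
```

Run:
```python
from h import *
from workcell import *
import cv2
st()
a=snapshot("scene")["pixels"][100:320,200:470,::-1];cv2.imwrite("pics/s1.png",cv2.resize(a,None,fx=2.5,fy=2.5))
```

```text
clk 2.6 slide xy [-110.4   -2.1] tipz 160.1 rpy [ 3.141e+00 -1.000e-03 -2.850e+00] F [-0.1 -0.2 -0.3] gap 0.2025751737826032
```

View pics/s1.png

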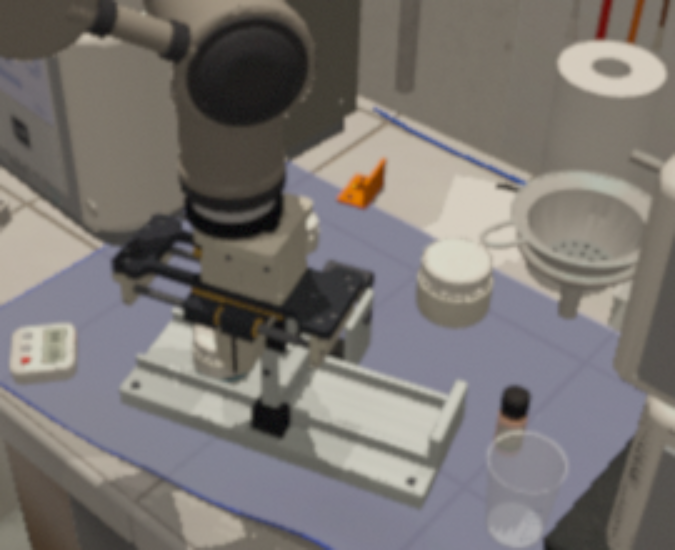

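The gripper stands in front of the paddle, clear of the jar, with its long side along the channel. The paddle is hidden behind it near (270,330). I now approach to contact and begin the arc.

carry_out([
  [[-1,-10,2,0,0],[-1,-10,0,0,0],[-1,-10,0,0,0],[-1,-9,0,0,0],[-1,-7,0,0,0]],
])

```text
clock: 3.07
position: [480.6, -168.0, 340.6]
tcp_rot: [3.141, -0.007, -2.845]
wrist_force: [-32.9, -10.2, 25.9]
finger_gap: 0.6
grasp_force: 18.2
```

carry_out([
  [[-1,-8.5,0,-11.5,0],[-1,-9,0,-11,0],[-1,-10,0,-10,0],[-1,-11,0,-9,0],[-1,-11.5,0,-8.5,0]],
])

```text
clock: 3.48
position: [530.0, -152.9, 391.0]
tcp_rot: [-3.141, 0.001, -2.847]
wrist_force: [-1.4, -0.4, -0.2]
finger_gap: 0.6
grasp_force: 0.1
```

Run:
```python
from h import *
from workcell import *
import cv2
st()
a=snapshot("scene")["pixels"][100:320,200:470,::-1];b=snapshot("top")["pixels"][120:300,220:420,::-1];cv2.imwrite("pics/s2.png",np.hstack([cv2.resize(a,(400,326)),cv2.resize(b,(362,326))]))
```

```text
clk 3.4833 slide xy [-12.6   3.6] tipz 213.0 rpy [-3.141e+00  1.000e-03 -2.847e+00] F [-1.4 -0.4 -0.2] gap 0.5711180305369274
```

View pics/s2.png

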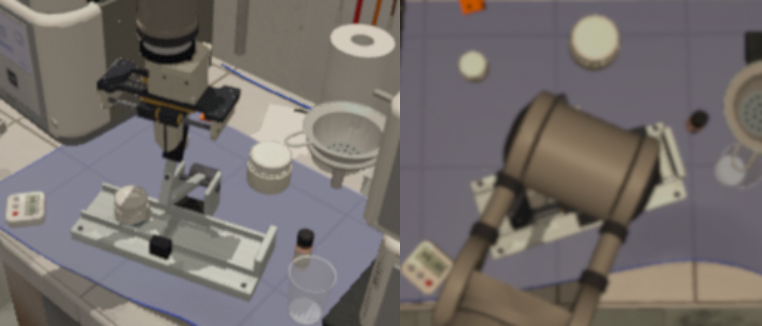

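The gate arm is lifted and the paddle rests on the fingertips, left panel (175,150). I continue along the arc.

carry_out([
  [[-1,-12,-1,-7,0],[-1,-13,-1,-6,0],[-1,-13,0,-5,0],[-1,-14,0,-4,0],[-1,-14,0,-3,0]],
])

```text
clock: 4.0
position: [593.2, -136.5, 414.8]
tcp_rot: [3.141, -0.0, -2.848]
wrist_force: [0.6, -0.6, 0.7]
finger_gap: 0.3
grasp_force: 0.0
```

carry_out([
  [[-1,-14,0,-2,0],[-1,-12,0,-1,0],[-1,-8,0,0,0],[-1,0,0,0,0],[-1,10,0,0,0]],
])

```text
clock: 4.42
position: [616.5, -129.6, 416.7]
tcp_rot: [3.141, -0.0, -2.847]
wrist_force: [-1.0, -0.2, -0.1]
finger_gap: 0.5
grasp_force: 0.0
```

carry_out([
  [[-1,20,0,0,0],[-1,20,5,0,0],[-1,20,20,0,0],[-1,15,30,0,0],[-1,10,30,0,0]],
])

```text
clock: 4.83
position: [507.5, -73.6, 417.3]
tcp_rot: [3.141, -0.001, -2.851]
wrist_force: [0.8, 0.2, 0.2]
finger_gap: 0.4
grasp_force: 0.0
```

carry_out([
  [[-1,0,30,0,0],[-1,0,30,0,0],[-1,0,15,0,0],[-1,0,10,0,0],[-1,0,0,0,0]],
])

```text
clock: 5.25
position: [484.4, 9.1, 417.8]
tcp_rot: [3.141, -0.0, -2.846]
wrist_force: [-0.2, -1.3, -0.0]
finger_gap: -0.0
grasp_force: 0.0
```

Run:
```python
from h import *
from workcell import *
import cv2
st()
a=snapshot("scene")["pixels"][100:320,200:470,::-1];b=snapshot("top")["pixels"][120:300,220:420,::-1];cv2.imwrite("pics/s3.png",np.hstack([cv2.resize(a,(400,326)),cv2.resize(b,(362,326))]))
```

```text
clk 5.25 slide xy [ -9.4 171.9] tipz 239.8 rpy [ 3.141 -0.    -2.846] F [-0.2 -1.3 -0. ] gap -0.013002127367502581
```

View pics/s3.png

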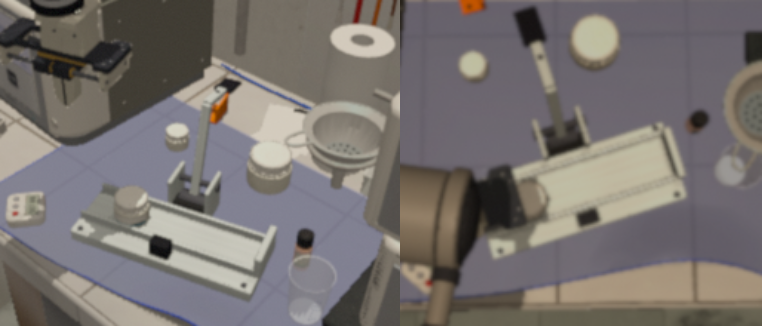

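The arm leans back raised by itself (paddle at right panel (528,22)) and the jar is untouched. I now go down into the channel behind the jar.

carry_out([
  [[-1,-4,-15,0,0],[-1,-4,-13,0,0],[-1,0,0,30,0],[-1,0,0,35,0],[-1,0,0,35,0]],
])

```text
clock: 5.77
position: [502.1, -19.0, 316.7]
tcp_rot: [-3.14, 0.002, -2.851]
wrist_force: [0.9, -0.3, 0.3]
finger_gap: 0.7
grasp_force: 0.0
```

carry_out([
  [[-1,0,0,30,0],[-1,0,0,25,0],[-1,0,0,15,0],[-1,0,0,8,0],[-1,0,0,0,0]],
])

```text
clock: 6.18
position: [501.4, -18.1, 237.8]
tcp_rot: [3.14, -0.003, -2.85]
wrist_force: [0.1, -0.2, 0.3]
finger_gap: 0.6
grasp_force: 0.0
```

Run:
```python
from h import *
from workcell import *
import cv2
st()
a=snapshot("scene")["pixels"][160:320,220:440,::-1];cv2.imwrite("pics/s4.png",cv2.resize(a,None,fx=3,fy=3,interpolation=2))
```

```text
clk 6.1833 slide xy [ -1.  140.9] tipz 59.8 rpy [ 3.14e+00 -3.00e-03 -2.85e+00] F [ 0.1 -0.2  0.3] gap 0.633169214740784
```

View pics/s4.png

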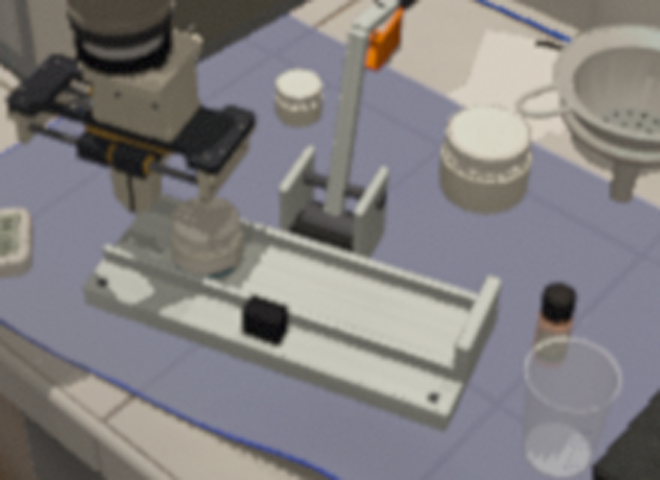

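The fingers are in line behind the jar (finger tip at crop (140,210), jar at (207,235)). A bracket on the gripper body hangs near (205,200), above the jar. I check its height before going lower.

Run:
```python
from h import *
for x in(-20,0):
  for y in(45,55):
    print(x,y,[(z,np.round((np.array(proj(sc,np.r_[O+R@[x,y],z]))-[220,160])*3)) for z in(90,110,130)])
print([(z,np.round((np.array(proj(sc,np.r_[O+R@[-1,131],z]))-[220,160])*3)) for z in(50,60,70)])
```

```text
-20 45 [(90, array([229., 227.])), (110, array([228., 209.])), (130, array([227., 190.]))]
-20 55 [(90, array([218., 224.])), (110, array([217., 205.])), (130, array([216., 187.]))]
0 45 [(90, array([240., 211.])), (110, array([239., 193.])), (130, array([239., 175.]))]
0 55 [(90, array([229., 208.])), (110, array([228., 190.])), (130, array([227., 171.]))]
[(50, array([149., 217.])), (60, array([149., 208.])), (70, array([148., 200.]))]
```

By the two-sided offset the bracket is about 80 mm above the tips, so it clears the jar. I go down to tip z 34, approach gently and push.

carry_out([
  [[-1,0,0,12,0],[-1,0,0,9,0],[-1,0,0,5,0],[-1,0,-3,0,0],[-1,0,-3,0,0]],
])

```text
clock: 6.65
position: [503.1, -22.7, 214.0]
tcp_rot: [-3.141, 0.0, -2.848]
wrist_force: [-0.3, 0.5, -0.2]
finger_gap: 0.2
grasp_force: 0.0
```

carry_out([
  [[-1,0,-3,0,0],[-1,0,-3,0,0],[-1,0,-3,0,0],[-1,0,-4,0,0],[-1,0,-4,0,0]],
])

```text
clock: 7.07
position: [507.9, -39.0, 213.9]
tcp_rot: [3.141, 0.0, -2.848]
wrist_force: [0.3, 1.8, 0.7]
finger_gap: 0.3
grasp_force: 0.6
```

carry_out([
  [[-1,0,-5,0,0],[-1,0,-6,0,0],[-1,0,-7,0,0],[-1,0,-7,0,0],[-1,0,-7,0,0]],
])

```text
clock: 7.48
position: [517.3, -70.1, 213.7]
tcp_rot: [3.142, 0.0, -2.849]
wrist_force: [-0.4, 0.7, 0.9]
finger_gap: 0.0
grasp_force: 0.6
```

Run:
```python
from h import *
from workcell import *
import cv2
st()
a=snapshot("scene")["pixels"][160:320,220:440,::-1];cv2.imwrite("pics/s5.png",cv2.resize(a,None,fx=3,fy=3,interpolation=2))
```

```text
clk 7.4833 slide xy [-0.9 86.5] tipz 35.7 rpy [ 3.142  0.    -2.849] F [-0.4  0.7  0.9] gap 0.031843925853254566
```

View pics/s5.png

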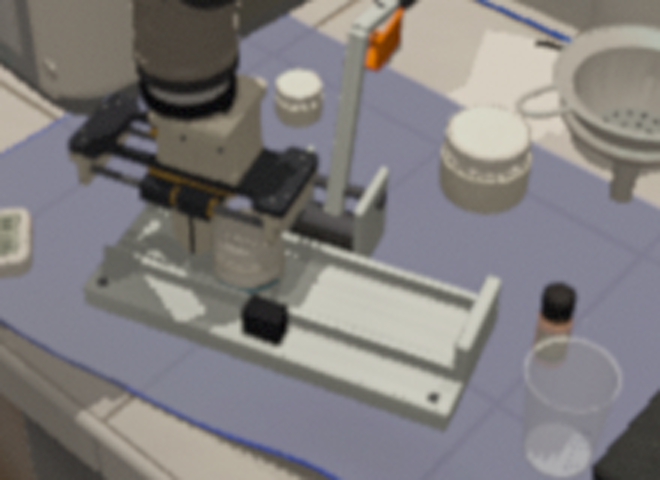

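The jar is upright at (250,255), moving with the fingers at about 1 N. I continue through the gate.

carry_out([
  [[-1,0,-8,0,0],[-1,0,-8,0,0],[-1,0,-8,0,0],[-1,0,-8,0,0],[-1,0,-8,0,0]],
])

```text
clock: 7.95
position: [528.8, -108.5, 213.7]
tcp_rot: [3.142, 0.0, -2.849]
wrist_force: [-1.0, 1.2, 0.8]
finger_gap: 0.2
grasp_force: 0.4
```

carry_out([
  [[-1,0,-8,0,0],[-1,0,-8,0,0],[-1,0,-8,0,0],[-1,0,-8,0,0],[-1,0,-8,0,0]],
])

```text
clock: 8.37
position: [540.3, -146.7, 213.7]
tcp_rot: [3.141, 0.0, -2.849]
wrist_force: [-0.8, -0.1, 0.2]
finger_gap: 0.3
grasp_force: 0.3
```

carry_out([
  [[-1,0,-8,0,0],[-1,0,-8,0,0],[-1,0,-8,0,0],[-1,0,-7,0,0],[-1,0,-6,0,0]],
])

```text
clock: 8.78
position: [551.1, -182.2, 213.7]
tcp_rot: [-3.142, 0.0, -2.849]
wrist_force: [-0.2, 1.2, 0.7]
finger_gap: 0.8
grasp_force: 0.4
```

carry_out([
  [[-1,0,-5,0,0],[-1,0,-4,0,0],[-1,0,-3,0,0],[-1,0,-2,0,0],[-1,0,-1,0,0]],
])

```text
clock: 9.2
position: [555.2, -195.9, 213.7]
tcp_rot: [3.141, 0.0, -2.849]
wrist_force: [-0.7, 0.4, -0.5]
finger_gap: 0.6
grasp_force: 0.4
```

Run:
```python
from h import *
from workcell import *
import cv2
st()
a=snapshot("scene")["pixels"][160:320,220:440,::-1];cv2.imwrite("pics/s6.png",cv2.resize(a,None,fx=3,fy=3,interpolation=2))
```

```text
clk 9.2 slide xy [ -0.9 -44.8] tipz 35.7 rpy [ 3.141  0.    -2.849] F [-0.7  0.4 -0.5] gap 0.5787511205954144
```

View pics/s6.png

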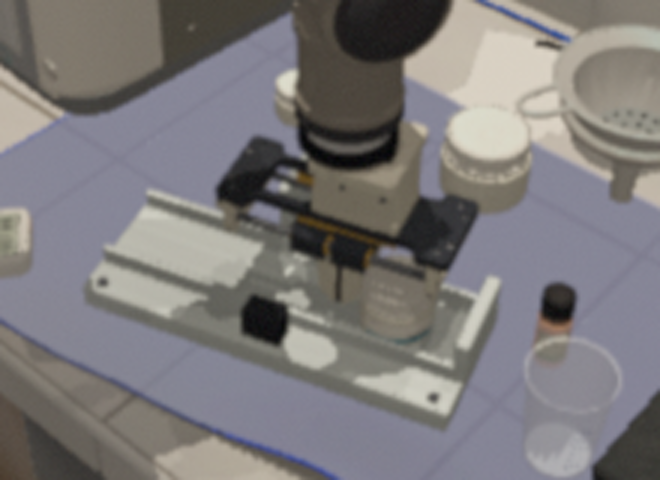

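The jar is upright near (398,305), still short of the stop. I've now viewed 10 pictures, so from here I go by force and position, slowly.

carry_out([
  [[-1,0,-3,0,0],[-1,0,-4,0,0],[-1,0,-4,0,0],[-1,0,-3,0,0],[-1,0,-2,0,0]],
])

```text
clock: 9.67
position: [559.9, -211.6, 213.7]
tcp_rot: [-3.141, 0.0, -2.849]
wrist_force: [-0.8, 0.4, 0.5]
finger_gap: 0.3
grasp_force: 0.3
```

carry_out([
  [[-1,0,-1,0,0],[-1,0,-1,0,0],[-1,0,-1,0,0],[-1,0,-1,0,0],[-1,0,-1,0,0]],
])

```text
clock: 10.08
position: [561.2, -215.8, 213.7]
tcp_rot: [3.141, 0.0, -2.848]
wrist_force: [0.1, 0.2, -0.5]
finger_gap: 0.4
grasp_force: 0.4
```

```bash
python3 -c "from h import *;st()"
```

```text
clk 10.0833 slide xy [ -0.9 -65.7] tipz 35.7 rpy [ 3.141  0.    -2.848] F [ 0.1  0.2 -0.5] gap 0.40022332451264075
```

carry_out([
  [[-1,0,-0.7,0,0],[-1,0,-0.7,0,0],[-1,0,-0.7,0,0],[-1,0,-0.7,0,0],[-1,0,-0.7,0,0]],
])

```text
clock: 10.5
position: [562.3, -219.2, 213.7]
tcp_rot: [3.142, 0.0, -2.848]
wrist_force: [-0.3, 0.8, -0.1]
finger_gap: 0.4
grasp_force: 0.4
```

carry_out([
  [[-1,0,-0.5,0,0],[-1,0,-0.5,0,0],[-1,0,-0.5,0,0],[-1,0,-0.5,0,0],[-1,0,0,0,0]],
])

```text
clock: 10.92
position: [562.8, -221.2, 213.7]
tcp_rot: [-3.142, 0.0, -2.849]
wrist_force: [-0.3, -0.2, 0.6]
finger_gap: 0.5
grasp_force: 0.3
```

carry_out([
  [[-1,0,-0.5,0,0],[-1,0,-0.5,0,0],[-1,0,-0.5,0,0],[-1,0,-0.5,0,0],[-1,0,0,0,0]],
])

```text
clock: 11.33
position: [563.4, -223.1, 213.7]
tcp_rot: [-3.142, 0.0, -2.849]
wrist_force: [0.2, -0.2, 0.2]
finger_gap: 0.7
grasp_force: 0.3
```

carry_out([
  [[-1,0,-0.5,0,0],[-1,0,-0.5,0,0],[-1,0,-0.5,0,0],[-1,0,-0.5,0,0],[-1,0,0,0,0]],
])

```text
clock: 11.75
position: [563.9, -224.7, 213.7]
tcp_rot: [3.141, -0.0, -2.848]
wrist_force: [-1.6, 2.5, 1.6]
finger_gap: 0.6
grasp_force: 1.7
```

carry_out([
  [[-1,0,-0.5,0,0],[-1,0,-0.5,0,0],[-1,0,0,0,0],[-1,0,0,0,0],[-1,0,0,0,0]],
])

```text
clock: 12.17
position: [564.1, -225.0, 213.7]
tcp_rot: [3.14, -0.001, -2.848]
wrist_force: [-2.5, 6.0, 3.6]
finger_gap: 0.6
grasp_force: 3.5
```

```bash
python3 -c "from h import *;st()"
```

```text
clk 12.1667 slide xy [ -0.8 -75.3] tipz 35.7 rpy [ 3.140e+00 -1.000e-03 -2.848e+00] F [-2.5  6.   3.6] gap 0.5792591584214853
```

The force rises to 6 N without further motion, so the jar is on the stop. I back off, lift clear and verify numerically.

carry_out([
  [[-1,0,1,0,0],[-1,0,3,0,0],[-1,0,8,0,0],[-1,0,15,0,0],[-1,0,20,0,0]],
])

```text
clock: 12.58
position: [550.6, -181.2, 213.7]
tcp_rot: [-3.14, 0.001, -2.85]
wrist_force: [0.4, 0.7, 0.9]
finger_gap: 0.9
grasp_force: 0.0
```

carry_out([
  [[-1,0,35,0,0],[-1,0,40,0,0],[-1,0,40,-10,0],[-1,0,25,-25,0],[-1,0,10,-30,0]],
])

```text
clock: 13.0
position: [505.2, -33.9, 277.8]
tcp_rot: [3.138, -0.005, -2.846]
wrist_force: [0.4, -0.2, 0.0]
finger_gap: 0.3
grasp_force: 0.0
```

carry_out([
  [[-1,20,0,-30,0],[-1,20,0,-30,0],[-1,20,0,-30,0],[-1,10,0,-20,0],[-1,0,0,0,0]],
])

```text
clock: 13.42
position: [439.3, -57.7, 392.9]
tcp_rot: [-3.137, 0.007, -2.849]
wrist_force: [0.9, 0.1, 0.0]
finger_gap: 0.3
grasp_force: 0.0
```

Run:
```python
from h import *
from workcell import *
import cv2
st();n=snapshot("top");g=cv2.cvtColor(n["pixels"],cv2.COLOR_RGB2GRAY)
g0=cv2.cvtColor(t["pixels"],cv2.COLOR_RGB2GRAY)
def circ(s,g,z,ly):
    u,v=map(int,proj(s,np.r_[O+R@[0,ly],z]));c=cv2.resize(g[v-22:v+22,u-22:u+22],None,fx=4,fy=4,interpolation=2)
    k=cv2.HoughCircles(c,cv2.HOUGH_GRADIENT,1,200,param1=60,param2=10,minRadius=36,maxRadius=50)
    if k is None:return print("none")
    x,y,r=k[0,0];p=onz(s,(x+.5)/4-.5+u-22,(y+.5)/4-.5+v-22,z);print("jar",R.T@(p[:2]-O),"r",r/4)
circ(t,g0,74,78);circ(n,g,74,-120)
# beaker/timer/dropper regions: change from start; arm paddle dark at raised place
for nm,(u,v) in dict(timer=(235,267),beaker=(404,212),dropper=(385,186)).items():print(nm,np.abs(g[v-10:v+10,u-10:u+10].astype(int)-g0[v-10:v+10,u-10:u+10]).mean())
u,v=map(int,proj(n,np.r_[O+R@[225,0],124]));print("paddle grey",g[v-4:v+4,u-4:u+4].mean(),g0[v-4:v+4,u-4:u+4].mean())
```

```text
clk 13.4167 slide xy [-71.9 120.9] tipz 214.9 rpy [-3.137  0.007 -2.849] F [0.9 0.1 0. ] gap 0.32767412072023927
jar [-0.95035731 80.94904881] r 9.575
jar [  -0.90167208 -113.7918588 ] r 10.675
timer 43.115
beaker 3.175
dropper 2.49
paddle grey 19.921875 95.578125
```

Run:
```python
from h import *
from workcell import *
import cv2
p=onz(t,*ct(597,180),62);print("stop face seen at",R.T@(p[:2]-O))
n=snapshot("scene");m=snapshot("top")
for u,v in((217,240),(410,295),(406,265)):print(np.abs(n["pixels"][v-10:v+10,u-10:u+10].astype(int)-sc["pixels"][v-10:v+10,u-10:u+10]).mean())
# brightness along channel line y, at jar lid height, top view
g=cv2.cvtColor(m["pixels"],cv2.COLOR_RGB2GRAY).astype(np.float32)
for z in(74,):
  for x in(-8,0,8):
    ys=np.arange(-60,-170,-3);uv=np.array([proj(m,np.r_[O+R@[x,y],z]) for y in ys],np.float32)
    print(x,[(int(y),int(k)) for y,k in zip(ys,cv2.remap(g,uv[None,:,0],uv[None,:,1],1)[0])])
```

```text
stop face seen at [ 3.81347552e-02 -1.48568860e+02]
8.6275
5.385833333333333
4.3758333333333335
-8 [(-60, 181), (-63, 181), (-66, 181), (-69, 181), (-72, 182), (-75, 181), (-78, 179), (-81, 170), (-84, 149), (-87, 117), (-90, 103), (-93, 122), (-96, 153), (-99, 174), (-102, 183), (-105, 185), (-108, 185), (-111, 185), (-114, 185), (-117, 185), (-120, 185), (-123, 185), (-126, 185), (-129, 185), (-132, 185), (-135, 184), (-138, 180), (-141, 162), (-144, 129), (-147, 121), (-150, 152), (-153, 172), (-156, 168), (-159, 142), (-162, 115), (-165, 105), (-168, 104)]
0 [(-60, 179), (-63, 179), (-66, 179), (-69, 179), (-72, 179), (-75, 180), (-78, 178), (-81, 169), (-84, 139), (-87, 110), (-90, 113), (-93, 144), (-96, 170), (-99, 181), (-102, 184), (-105, 185), (-108, 185), (-111, 185), (-114, 185), (-117, 186), (-120, 185), (-123, 185), (-126, 185), (-129, 185), (-132, 185), (-135, 185), (-138, 183), (-141, 174), (-144, 149), (-147, 133), (-150, 154), (-153, 173), (-156, 167), (-159, 141), (-162, 116), (-165, 106), (-168, 104)]
8 [(-60, 180), (-63, 180), (-66, 180), (-69, 180), (-72, 180), (-75, 180), (-78, 178), (-81, 170), (-84, 150), (-87, 130), (-90, 125), (-93, 135), (-96, 160), (-99, 177), (-102, 183), (-105, 185), (-108, 185), (-111, 185), (-114, 185), (-117, 185), (-120, 184), (-123, 184), (-126, 185), (-129, 185), (-132, 185), (-135, 185), (-138, 182), (-141, 167), (-144, 132), (-147, 117), (-150, 150), (-153, 172), (-156, 168), (-159, 142), (-162, 117), (-165, 106), (-168, 105)]
```

The lid rims lie at y -88.5 and -146.5, so the jar's centre is about -118 (about -119 with the scale error), touching the stop. The paddle is raised, the beaker and dropper are unchanged, and the arm never came low near the timer. I hand in.

```bash
python3 -c "
from workcell import *
print(sign_off())"
```

```text
the job is handed in; nothing more can be done
None
```

I handed the job in at about 13.5 s on the robot clock: the gate arm leans back raised and the jar rests against the stop at about y = -118 mm; the hand-in returned no verdict, and the timer was the one bystander the images could not confirm as unmoved, though the gripper stayed well above it.

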